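Shut and pin the test box door, then hold it shut

TASK

Swing the test box's drop-down front door up until it is fully shut, then take the steel lock pin from its wooden stand and push it all the way down through the two aligned hasp holes until its head sits on the upper ear. Let go of the pin and finish holding the door: with the fingers, press on the outside of the door to keep it firmly shut, and stay there pressing when the program ends. Do not disturb the parts in the tray.

Things in the scene. Friction and masses are not known exactly. Their poses are not given: they have to be found in the camera images.
- testbox: Grey steel test box, fixed to the bench, 110 deep (its x) x 170 wide (its y) x 135 high. Origin: centre of its underside; z up; its open front faces its own -x (roughly towards the robot). A steel ear 40 wide and 6 thick (z 135 to 141) lies on the top at mid-width and juts forward to 37 mm in front of the box front (x from -92 to -42). A black rocker switch, about 10 mm proud, sits on the top at x 30, y -50; it plays no part. An ivory duplex receptacle is fixed inside.
- hasp_hole (a point): Centre of the upper hole, at the top surface of the box's ear: x -75, y 0, z 141 in the box frame. A through hole 11.5 mm in diameter with a small chamfer. When the door is shut, the same-sized hole of the door's ear lies exactly below it (5 mm gap between the ears). Axes as the box.
- door (a joint): Angle of the front door, rad: 0 = shut (at its stop), growing as it drops open towards the robot, at most 1.1. Hinge line along the box's y at x -59, z 10 in the box frame. Friction hinge: the door stays wherever it is left; swinging it up takes about 3 to 5 N at the free edge. Door panel: 164 wide, 6 thick; its free edge is 120 from the hinge line; its outer face lies 4 mm outside the hinge line, so it stands at x -63 in the box frame when shut.
- door_edge (a point): Point on the free (top when shut) edge of the door at its outer face, 118 from the hinge line and 50 to the +y side of its middle: beside the ear, so a good place to push. In the box frame x -63, y 50, z 128 when shut. It moves with the door; its x axis is square to the panel (outwards is -x), its z runs from hinge to free edge.
- door_hole (a point): Centre of the hole in the door's ear, at that ear's upper face (upper when the door is shut): 12 mm outside the panel's outer face. The ear is steel, 24 x 40 x 6 thick, sticking out square from the panel at its free edge, mid-width; hole 11.5 mm in diameter. When shut: box frame x -75, y 0, z 130. Moves with the door.
- pin_head (a point): Centre of the head of the lock pin, where it is gripped. The head is an upright steel cylinder 22 in diameter and 24 high (12 above and 12 below this point); below it is a plain shaft 8 in diameter and 45 long with a pointed foot. About 90 g, loose; at the start it stands upright in the stand with the underside of its head resting on the stand's top. z points up along the pin.
- pin_tip (a point): Foot of the lock pin's shaft, on its axis, 57 below the centre of the head.
- stand: Wooden pin stand, fixed, 70 x 70 x 55 high, with one hole (11 wide, 50 deep) at the centre of its top for the pin. Origin: centre of its underside.
- tray: Low aluminium parts tray, fixed, 240 (x) x 170 (y) x 30 high, 4 mm walls, holding the parts to be left alone. Origin: centre of its underside. It stands on the other side of the test box from the pin stand; which side is which varies.
- devicebox: Loose open steel device box in the tray, 95 x 52 x 45 high. Leave alone. Origin: centre of its underside.
- cap1: Orange twist-on connector cap standing in the tray, 20 in diameter, 26 high. Leave alone. Origin: centre of its underside.
- cap2: A second such orange cap in the tray. Leave alone.
- screwdriver: Flat screwdriver with a yellow handle lying in the tray, about 190 long. Leave alone. Origin on its underside.
There are look-alikes about, which are no part of the job. Of the things shaped like the testbox, the grey one is meant. Of the things that look like the part that bears pin_head, the smaller one is meant.

How it is judged:
On the way, in this order (a step that is already met when the one before it is completed fails the run):
1. the door is shut (value of joint door below 0.03 rad), for 0.2 s.
2. with the door shut, the pin is fully through both hasp holes (value of joint door below 0.03 rad and horizontal distance between pin_tip and hasp_hole below 0.006 m and horizontal distance between pin_tip and door_hole below 0.006 m and z of pin_tip in the frame of testbox below 0.101 m), for 0.2 s.
At the end, for the whole second after the job is handed in: The door is shut (within 0.02 rad), the pin stands through both holes with its head on the upper ear (within about 5 mm of fully down), nothing of the robot touches the pin, and the fingers press on the door with more than 2.5 N, kept up through the last second (value of joint door below 0.02 rad and contact force between the fingers and door above 2.5 N and contact force between each of the arm, the fingers and pin below 0.3 N and horizontal distance between pin_tip and hasp_hole below 0.006 m and horizontal distance between pin_tip and door_hole below 0.006 m and z of pin_tip in the frame of testbox below 0.101 m and angle between pin_head's own z axis and vertical below 0.15 rad and linear speed of pin below 0.03 m/s); the arm keeps its last pose, push and grip.
It fails at once if a part in the tray was disturbed (moved more than 25 mm) (distance of any of devicebox, cap1, cap2, screwdriver from where it was at the start of the episode above 0.025 m).
It also fails if it takes over 72 s, if anything falls off the work surface, if the arm or the gripper's body presses on something with over 40 N, if the wrist force passes 120 N, or if a joint passes its speed limit or range.

ROBOT

A 6-joint arm with a two-finger parallel gripper is mounted at the origin on the work surface. World frame = base frame: x ahead of the robot, y to its left, z up, the work surface at z = 0. Lengths are in m, angles in rad, forces in N, time in s.
With the tool pointing down it reaches from about 0.425 to 0.95 m from the base axis. Payload 3.5 kg.
Tool frame: the origin (TCP) lies at the very end of the fingers, on their centre line; the grasp point (between the pads) lies 19 mm behind it (ctrl.grip_point_offset is the distance from the TCP to the grasp point, in m); z points along the fingers, y is the line along which they close (so a half turn about z gives the same grasp; the last joint's range is limited). The gripper opens to 85 mm and grips with 20 to 120 N. Pads are 22 mm wide; open, the fingers measure 114 mm over their backs; the gripper's body (76 mm by 85 mm) begins 54 mm behind the grasp point. The pads swing forward as they close: fully open they stand 13 mm farther back than shut.
Start: joints at [-1.43, 0.286, 1.577, -0, 1.279, -0.15], TCP at [0.194, -0.647, 0.231] pointing down, gripper open.
Joint ranges: [-2.77, 2.77], [-0.9, 2.22], [0.21, 2.48], [-1.53, 4.67], [0.24, 2.81], [-2.84, 2.84]. Speed limits (rad/s): [2.79, 2.79, 3.14, 3.14, 3.14, 3.14].

INTERFACE

Orientations are given as a unit quaternion [x, y, z, w].
In Python, from plant import telemetry, vision, ctrl gives the robot as it stands.
- The arm moves only by the tool arm_command, never from a script. Its argument "series" is one flat list of numbers, 7 for each row, row after row: the shift along the tool's x, y, z in cm, then the turn, a rotation vector about the tool's x, y, z in degrees, then the closure, from 0 (fully open) to 1 (shut). A call has 1 to 10 rows; each row is the pose to reach, as a shift and turn from the pose commanded when the call began, along the tool's axes at that moment; what a row does not reach only later rows make up. A row lasts 1/12 s, in which the tool goes at most 41.7 mm and 7.16 degrees, less where a joint would pass 70% of its speed; a pose out of reach is approached as far as the arm can. A call with a gripper value outside its range is refused whole. The fingers move at their own pace and stop on an object; "force" is the grip in N (left out, the last holds). Time passes only in rows, so rows that repeat a pose let the fingers close. It gives the time, the measured TCP pose, the force, the opening and the grip force at its end, in the units of the state.
- telemetry.get_state(): the state, without advancing time (a new reading comes with each control period).
- vision.read_camera(name): name is "scene" or "top"; returns a dict with "color" (384x512x3 uint8, blue, green, red), "K" (3x3 intrinsics, pixels), "rvec" (rotation vector, rad) and "tvec" (3), from world to camera coordinates, as OpenCV has them. Camera axes: x right, y down, z forward; pixel columns grow to the right and rows downward; lengths in m; the calibration is good to about 2 mm. A picture is of the moment at which its call begins. There is no depth.
- ctrl.sign_off(): hands the job in; it is judged then, once.
The state is a dict: "time": time; "qpos": joint angles; "dq": joint speeds; "joint_efforts": joint torques, N m; "eef_pos": TCP position; "tcp_rot": TCP orientation; "contact_force": force on the tool from outside, world axes, zero at the start; "wrist_torque": the same for the moment, N m; "opening": opening from 0.0 (shut) to 1.0 (fully open); "finger_force": force on a finger pad.
Only numpy, scipy, OpenCV 4.12 (cv2) and the standard library are available. Lean on these libraries where they do the work, as an engineer would, in place of code of your own. Each camera call takes 0.05 s, during which the arm holds its last target. There are 200 camera calls.

## Working session

There is one attempt and no reset: what is moved stays moved. The work goes in short steps, Python scripts to look and compute and a tool call to move; the robot and the scene stay as the last step left them, time stands still between calls to the robot, and variables do not carry over. Pictures are saved under pics/ and viewed, at most 13 in all, crops included, and the job is handed in when it is done.

Besides the shell and the picture viewer there is one more tool, called after ">>>" by a JSON object that holds its "fn" and its "kwargs", one argument or row to a line. arm_command: Moves the arm, as the interface text tells. Its arguments: {"type":"object","properties":{"series":{"type":"array","items":{"type":"number"}},"force":{"type":"number"}},"required":["series"]}

```bash
mkdir -p pics; cat > h.py <<'E'
import numpy as np,cv2
from plant import telemetry,vision,ctrl
from scipy.spatial.transform import Rotation as R
def cam(n):
    d=vision.read_camera(n); d['R']=cv2.Rodrigues(np.array(d['rvec'],float))[0]; d['t']=np.array(d['tvec'],float).ravel(); d['K']=np.array(d['K'],float); return d
def ray(d,u,v,z):
    r=d['R'].T@np.linalg.inv(d['K'])@np.array([u,v,1.]); c=-d['R'].T@d['t']
    return c+r*(z-c[2])/r[2]
def proj(d,P):
    p=d['R']@np.array(P)+d['t']; p=d['K']@p; return p[:2]/p[2]
E
python3 - <<'E'
from h import *
for n in('scene','top'):
    d=cam(n); cv2.imwrite(f'pics/{n}0.png',d['color']); print(n,-d['R'].T@d['t'],d['K'][0,0])
s=telemetry.get_state();print(s)
E
```

```text
scene [ 1.17274608 -0.36393816  0.57838973] 404.0349340884331
top [3.02540747e-01 2.16875668e-04 1.31609405e+00] 420.203503753161
{'time': 0.1, 'qpos': array([-1.42998875e+00,  2.87114582e-01,  1.57803796e+00, -8.63613323e-06,
        1.27862604e+00, -1.49997176e-01]), 'dq': array([-0.00106222, -0.00248024, -0.00372857, -0.00040108, -0.00047306,
        0.00011404]), 'joint_efforts': array([ 9.29089001e-04, -4.07293832e+01, -2.93698955e+01, -1.30033768e-04,
        3.41380794e-03,  9.26115035e-06]), 'eef_pos': array([ 0.19348076, -0.64604653,  0.23005652]), 'tcp_rot': array([ 9.89446913e-01,  1.44891721e-01,  8.88269322e-07, -1.09297208e-03]), 'contact_force': array([-0.36515091, -0.04997256, -0.06374229]), 'wrist_torque': array([ 0.04005187, -0.02321624,  0.02806493]), 'finger_force': 0.0, 'opening': 1.000142561263316}
```

View pics/scene0.png

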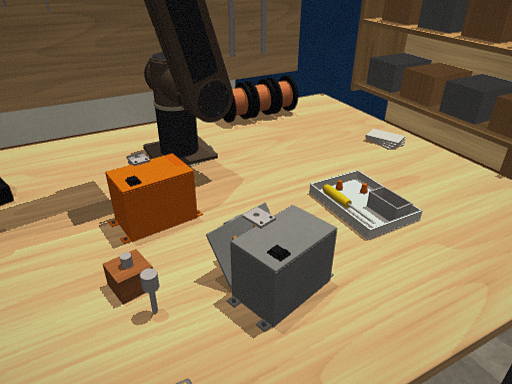

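View pics/top0.png

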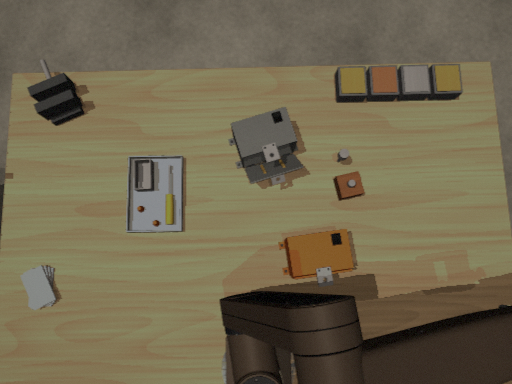

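The scene view shows the grey box (280,265) with its door partly open, the stand with a pin at (126,262), and a second, bigger free-standing pin at (150,285). It also shows an orange look-alike box at (152,195). In the top view these are the grey box (265,138), the stand and pin (350,185), the larger pin (344,155), the orange box (320,253) and the tray (155,193).

Candidates: the boxes are grey (265,138) and orange (320,253), so I choose grey. The pins are at (351,184) in the stand and (344,155) free-standing and larger, so I choose the one in the stand. I'll check this in one crop.

```bash
python3 - <<'E'
from h import *
d=cam('top'); s=cam('scene')
a=cv2.resize(d['color'][95:210,225:375],None,fx=5,fy=5,interpolation=cv2.INTER_CUBIC)
cv2.imwrite('pics/c1.png',a)
b=cv2.resize(s['color'][190:330,95:345],None,fx=3.2,fy=3.2,interpolation=cv2.INTER_CUBIC)
cv2.imwrite('pics/c2.png',b)
E
```

```text
(no output)
```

View pics/c1.png

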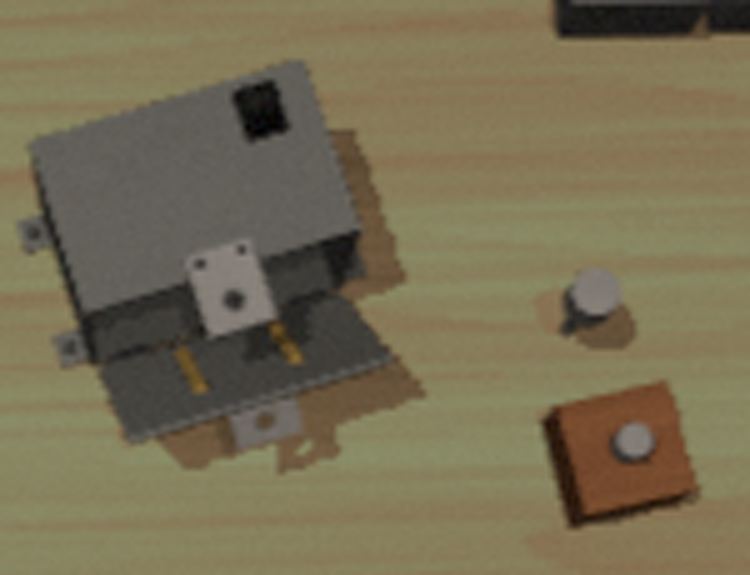

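View pics/c2.png

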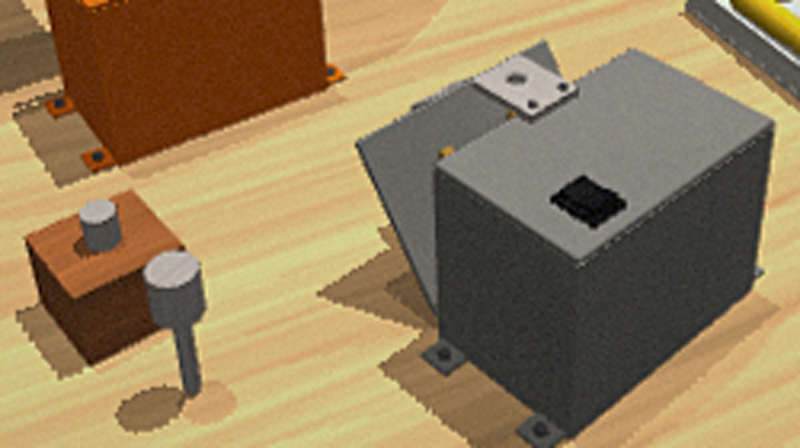

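The crops confirm it: the pin in the stand (crop 635,441) has a smaller head than the free-standing one (595,292). The hasp hole is at (234,300), and the door's free edge and ear are at (265,422).

```bash
cat >> h.py <<'E'
T=lambda u,v:(225+(u+.5)/5-.5,95+(v+.5)/5-.5)
S=lambda u,v:(95+(u+.5)/3.2-.5,190+(v+.5)/3.2-.5)
def tri(d,p,s,q):
    P=[e['K']@np.c_[e['R'],e['t']] for e in(d,s)]
    X=cv2.triangulatePoints(P[0],P[1],np.array(p,float),np.array(q,float)).ravel();return X[:3]/X[3]
E
python3 - <<'E'
from h import *
np.set_printoptions(precision=4,suppress=True)
d=cam('top'); s=cam('scene')
C=[ray(d,*T(*p),.135)[:2] for p in [(33,143),(303,62),(357,232),(85,308)]]
Cs=[ray(s,*S(*p),.135)[:2] for p in [(773,124),(580,263),(437,168),(632,50)]]
for n,C in(('top',C),('scene BL? ',Cs)):
    print(n,np.array(C),'sides',[np.linalg.norm(C[i]-C[(i+1)%4]) for i in range(4)],'ctr',np.mean(C,0))
    v=(C[1]-C[0]) + (C[2]-C[3]); print('yaw of right(-y) dir',np.degrees(np.arctan2(v[0],-v[1])) )
print('hole top',ray(d,*T(234,300),.141),'scene',ray(s,*S(518,77),.141),'tri',tri(d,T(234,300),s,S(518,77)))
print('pin top',ray(d,*T(635,441),.079),ray(s,*S(99,210),.079),tri(d,T(635,441),s,S(99,210)))
print('bigpin',tri(d,T(597,290),s,S(173,268)))
print('stand',[ray(d,*T(*p),.055)[:2] for p in[(556,412),(666,384),(694,486),(578,513)]])
E
```

```text
top [[ 0.7132  0.0606]
 [ 0.7589 -0.0995]
 [ 0.6543 -0.1271]
 [ 0.6128  0.0321]] sides [np.float64(0.1664513375318816), np.float64(0.10817742444039885), np.float64(0.16443520637846398), np.float64(0.10434668954195461)] ctr [ 0.6848 -0.0335]
yaw of right(-y) dir 15.27327221520931
scene BL?  [[ 0.7188  0.0585]
 [ 0.7654 -0.1   ]
 [ 0.6629 -0.1295]
 [ 0.6145  0.0297]] sides [np.float64(0.16526906348961587), np.float64(0.10666635435481898), np.float64(0.16644680152751937), np.float64(0.1082053595634881)] ctr [ 0.6904 -0.0353]
yaw of right(-y) dir 16.6234286186851
hole top [ 0.6138 -0.054   0.141 ] scene [ 0.6144 -0.052   0.141 ] tri [ 0.6142 -0.0531  0.1412]
pin top [ 0.5372 -0.2942  0.079 ] [ 0.539  -0.2922  0.079 ] [ 0.5376 -0.2932  0.0783]
bigpin [ 0.6267 -0.2723  0.0955]
stand [array([ 0.561 , -0.2527]), array([ 0.5768, -0.3211]), array([ 0.513, -0.334]), array([ 0.4981, -0.2626])]
```

```bash
cat >> h.py <<'E'
YAW=np.radians(15.9); BC=np.array([.614,-.053,0])
Rb=R.from_euler('z',YAW).as_matrix(); BC=BC+Rb@[.075,0,0]
W=lambda x,y,z: BC+Rb@np.array([x,y,z])/1000
PIN=np.array([.5377,-.2933])
def go(P):
    s=telemetry.get_state(); r=R.from_quat(s['tcp_rot']).as_matrix(); return (r.T@(np.array(P)-s['eef_pos'])*100).round(2)
E
python3 - <<'E'
from h import *
np.set_printoptions(precision=4,suppress=True)
d=cam('top')
def ang(t,a,n,y): return W(-59-a*np.sin(t)-n*np.cos(t),y,10+a*np.cos(t)-n*np.sin(t))
p=np.array(T(265,422))
for t in np.arange(.4,1.0,.05): print(round(t,2),proj(d,ang(t,120,16,0))-p, proj(d,ang(t,120,-2,82))-T(133,438),proj(d,ang(t,120,-2,-82))-T(390,355))
print('orange ear tip',ray(d,324,282,.141),'corners',[ray(d,*q,.135) for q in((285,243),(347,231),(354,270),(292,278))])
print('tgt',go(W(-175,55,160)),W(-175,55,160),telemetry.get_state()['time'])
E
```

```text
0.4 [-2.1645 -7.6927] [-4.2649 -8.5195] [-2.0647 -8.2839]
0.45 [-1.681  -5.8186] [-3.691  -6.5777] [-1.559  -6.3335]
0.5 [-1.221  -3.9866] [-3.1298 -4.662 ] [-1.0781 -4.4052]
0.55 [-0.7857 -2.2021] [-2.5828 -2.7784] [-0.6235 -2.505 ]
0.6 [-0.3763 -0.4703] [-2.0518 -0.9326] [-0.1964 -0.6389]
0.65 [0.006  1.2036] [-1.5384  0.8697] [0.2018 1.1875]
0.7 [0.3604 2.8152] [-1.0441  2.6231] [0.5702 2.9687]
0.75 [0.686  4.3598] [-0.5703  4.3224] [0.9078 4.6993]
0.8 [0.982  5.8336] [-0.1182  5.9628] [1.2138 6.3745]
0.85 [1.2479 7.2326] [0.3108 7.5397] [1.4874 7.9895]
0.9 [1.4832 8.5536] [0.7157 9.0489] [1.7282 9.5399]
0.95 [1.6875 9.7934] [ 1.0955 10.4863] [ 1.9357 11.0216]
orange ear tip [ 0.251  -0.1867  0.141 ] corners [array([ 0.3601, -0.0843,  0.135 ]), array([ 0.3893, -0.2594,  0.135 ]), array([ 0.2812, -0.2722,  0.135 ]), array([ 0.2636, -0.1001,  0.135 ])]
tgt [ 47.37 -50.43   7.13] [ 0.5028 -0.0275  0.16  ] 0.35
```

>>> {"fn": "arm_command", "kwargs": {
  "series": [2.74, -2.91, 0.2, 0, 0, 0, 1, 5.5, -5.8, 0.5, 0, 0, 0, 1, 8.2, -8.7, 0.7, 0, 0, 0, 1, 11, -11.6, 1, 0, 0, 0, 1, 13.7, -14.5, 1, 0, 0, 0, 1, 16.4, -17.5, 1, 0, 0, 0, 1, 19.2, -20.4, 1, 0, 0, 0, 1, 21.9, -23.3, 1, 0, 0, 0, 1, 24.7, -26.2, 1, 0, 0, 0, 1, 27.4, -29.1, 1, 0, 0, 0, 1],
  "force": 40
}}

```text
time: 1.18
eef_pos: [0.3731, -0.2875, 0.2216]
tcp_rot: [0.989, 0.145, 0.0, 0.0]
contact_force: [1.6, 0.1, -0.6]
opening: -0.002
finger_force: 0.0
```

```bash
python3 - <<'E'
from h import *
print(go(W(-175,55,160)),go(W(-175,55,72)))
E
```

```text
[ 19.86 -21.21   6.16] [ 19.86 -21.21  14.96]
```

>>> {"fn": "arm_command", "kwargs": {
  "series": [2.7, -2.9, 0, 0, 0, 0, 1, 5.4, -5.8, 0, 0, 0, 0, 1, 8.1, -8.7, 0, 0, 0, 0, 1, 10.8, -11.6, 0, 0, 0, 0, 1, 13.5, -14.5, 0, 0, 0, 0, 1, 16.2, -17.4, 1, 0, 0, 0, 1, 18.9, -20.2, 3, 0, 0, 0, 1, 19.9, -21.2, 6, 0, 0, 0, 1, 19.9, -21.2, 9, 0, 0, 0, 1, 19.9, -21.2, 9, 0, 0, 0, 1]
}}

```text
time: 2.02
eef_pos: [0.4984, -0.0268, 0.1252]
tcp_rot: [0.989, 0.146, -0.006, -0.002]
contact_force: [-1.6, 0.2, -1.1]
opening: 0.002
finger_force: 0.0
```

```bash
python3 - <<'E'
from h import *
print(go(W(-175,55,160)),go(W(-175,55,75)))
d=cam('scene');cv2.imwrite('pics/c3.png',cv2.resize(d['color'][120:330,130:380],None,fx=2.5,fy=2.5))
E
```

```text
[ 0.36  0.18 -3.49] [0.45 0.23 5.01]
```

View pics/c3.png

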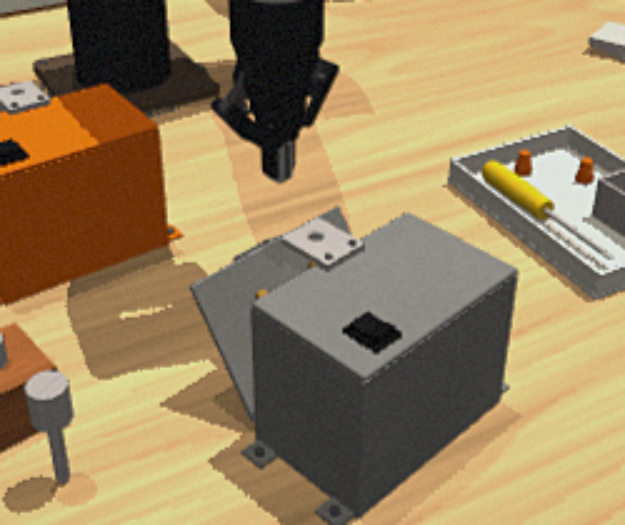

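Fingers are closed in front of the door at crop (280,170), and the door is untouched. Next I lower the fingers and push.

>>> {"fn": "arm_command", "kwargs": {
  "series": [0.2, -0.4, 3, 0, 0, 0, 1, 0.2, -0.4, 5.3, 0, 0, 0, 1, 0.2, -0.4, 5.3, 0, 0, 0, 1, 1.5, -0.4, 5.3, 0, 0, 0, 1, 2.5, -0.4, 5.3, 0, 0, 0, 1, 3.2, -0.4, 5.2, 0, 0, 0, 1, 3.9, -0.4, 5.0, 0, 0, 0, 1, 4.6, -0.4, 4.7, 0, 0, 0, 1, 5.3, -0.4, 4.4, 0, 0, 0, 1, 6, -0.4, 4.1, 0, 0, 0, 1]
}}

```text
time: 2.9
eef_pos: [0.5593, -0.009, 0.0929]
tcp_rot: [0.989, 0.145, -0.001, 0.001]
contact_force: [-5.0, -2.1, 4.1]
opening: -0.006
finger_force: 2.4
```

```bash
cat >> h.py <<'E'
def box():
    s=telemetry.get_state(); return (Rb.T@(s['eef_pos']-BC)*1000).round(1), (Rb.T@s['contact_force']).round(1), round(s['time'],2)
E
python3 -c "
from h import *
print(box())"
```

```text
(array([-115.6,   57.3,   92.9]), array([-5.4, -0.6,  4.1]), 2.9)
```

>>> {"fn": "arm_command", "kwargs": {
  "series": [0.6, 0, -0.2, 0, 0, 0, 1, 1.2, 0, -0.4, 0, 0, 0, 1, 1.8, 0, -0.6, 0, 0, 0, 1, 2.4, 0, -0.8, 0, 0, 0, 1, 2.9, 0, -1, 0, 0, 0, 1, 3.3, 0, -1.1, 0, 0, 0, 1, 3.6, 0, -1.1, 0, 0, 0, 1, 3.8, 0, -1.1, 0, 0, 0, 1, 3.8, 0, -1.1, 0, 0, 0, 1, 3.8, 0, -1.1, 0, 0, 0, 1]
}}

```text
time: 3.73
eef_pos: [0.5957, 0.0033, 0.1013]
tcp_rot: [0.989, 0.145, 0.001, -0.0]
contact_force: [-0.5, -1.6, -0.5]
opening: -0.001
finger_force: 0.0
```

```bash
python3 -c "
from h import *
print(box())"
```

```text
(array([-77.2,  59.1, 101.3]), array([-0.9, -1.4, -0.5]), 3.73)
```

>>> {"fn": "arm_command", "kwargs": {
  "series": [0.1, 0, 0, 0, 0, 0, 1, 0.2, 0, 0, 0, 0, 0, 1, 0.3, 0, 0, 0, 0, 0, 1, 0.4, 0, 0, 0, 0, 0, 1, 0.4, 0, 0, 0, 0, 0, 1, 0.4, 0, 0, 0, 0, 0, 1]
}}

```text
time: 4.23
eef_pos: [0.5974, 0.0037, 0.1014]
tcp_rot: [0.989, 0.145, -0.003, -0.0]
contact_force: [-7.9, -2.0, 4.0]
opening: -0.003
finger_force: 3.9
```

```bash
python3 -c "
from h import *
print(box())"
```

```text
(array([-75.4,  59.1, 101.4]), array([-8.2,  0.3,  4. ]), 4.23)
```

>>> {"fn": "arm_command", "kwargs": {
  "series": [0.15, 0, 0, 0, 0, 0, 1, 0.3, 0, 0, 0, 0, 0, 1, 0.4, 0, 0, 0, 0, 0, 1, 0.4, 0, 0, 0, 0, 0, 1, 0.4, 0, 0, 0, 0, 0, 1]
}}

```text
time: 4.65
eef_pos: [0.5973, 0.0038, 0.1014]
tcp_rot: [0.989, 0.146, -0.009, 0.0]
contact_force: [-21.2, -6.2, 13.4]
opening: 0.001
finger_force: 10.7
```

```bash
python3 - <<'E'
from h import *
print(box())
d=cam('scene');cv2.imwrite('pics/c4.png',cv2.resize(d['color'][150:330,190:350],None,fx=3,fy=3))
E
```

```text
(array([-75.5,  59.2, 101.4]), array([-22.1,  -0.2,  13.4]), 4.65)
```

View pics/c4.png

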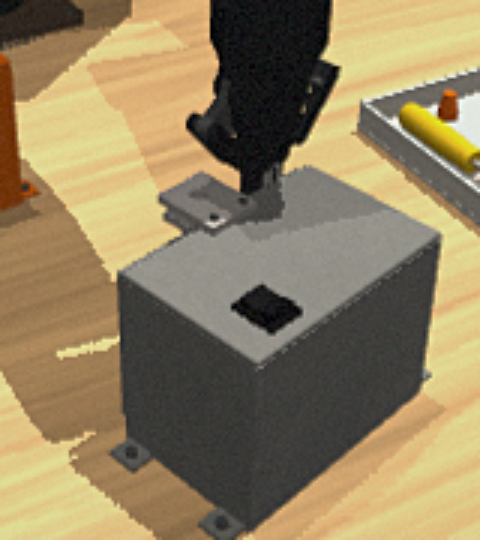

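The door is shut: the ears are parallel at crop (205,205), and the position stalled while the force rose to 22 N. Next I back off and go to the pin.

>>> {"fn": "arm_command", "kwargs": {
  "series": [-1, 0, 0, 0, 0, 0, 1, -3, 0, 0, 0, 0, 0, 1, -6, 0, -1, 0, 0, 0, 1, -6.5, 0, -5, 0, 0, 0, 0.5, -6.5, 0, -8, 0, 0, 0, 0, -6.5, 0, -8, 0, 0, 0, 0]
}}

```text
time: 5.2
eef_pos: [0.5446, -0.0143, 0.1889]
tcp_rot: [0.989, 0.145, 0.007, 0.002]
contact_force: [1.6, -0.3, 1.7]
opening: 0.414
finger_force: 0.0
```

```bash
python3 - <<'E'
from h import *
print(box(),go([*PIN,.12]))
E
```

```text
(array([-131.1,   56.2,  188.9]), array([ 1.5, -0.8,  1.7]), 5.2) [-8.75 26.49  6.94]
```

>>> {"fn": "arm_command", "kwargs": {
  "series": [-1.2, 3.7, 0, 0, 0, 0, 0, -2.5, 7.5, 0, 0, 0, 0, 0, -3.7, 11.3, 0, 0, 0, 0, 0, -5, 15, 0, 0, 0, 0, 0, -6.2, 18.8, 0, 0, 0, 0, 0, -7.5, 22.5, 0, 0, 0, 0, 0, -8.7, 26.4, 0, 0, 0, 0, 0, -8.7, 26.4, 2, 0, 0, 0, 0, -8.7, 26.4, 4, 0, 0, 0, 0, -8.7, 26.4, 4, 0, 0, 0, 0]
}}

```text
time: 6.03
eef_pos: [0.5312, -0.2909, 0.1368]
tcp_rot: [0.99, 0.144, -0.002, -0.002]
contact_force: [-0.3, 1.4, -0.6]
opening: 0.998
finger_force: 0.0
```

>>> {"fn": "arm_command", "kwargs": {
  "series": [0, 0, 0, 0, 0, 0, 0, 0, 0, 0, 0, 0, 0, 0]
}}

```text
time: 6.2
eef_pos: [0.5337, -0.2914, 0.1422]
tcp_rot: [0.989, 0.145, 0.001, 0.001]
contact_force: [-0.2, -1.0, 0.4]
opening: 1.002
finger_force: 0.0
```

```bash
python3 - <<'E'
from h import *
s=telemetry.get_state();print(s['eef_pos'],s['opening'],go([*PIN,.057]))
E
```

```text
[ 0.53372819 -0.29138665  0.14224559] 1.002408456265635 [0.31 0.29 8.53]
```

>>> {"fn": "arm_command", "kwargs": {
  "series": [0.3, 0.3, 3, 0, 0, 0, 0, 0.3, 0.3, 6, 0, 0, 0, 0, 0.3, 0.3, 8, 0, 0, 0, 0, 0.3, 0.3, 8.5, 0, 0, 0, 0, 0.3, 0.3, 8.5, 0, 0, 0, 0]
}}

```text
time: 6.62
eef_pos: [0.5366, -0.2926, 0.0558]
tcp_rot: [0.989, 0.145, -0.0, -0.001]
contact_force: [-0.5, -0.1, -0.1]
opening: 1.0
finger_force: 0.0
```

>>> {"fn": "arm_command", "kwargs": {
  "series": [0, 0, 0, 0, 0, 0, 0.3, 0, 0, 0, 0, 0, 0, 0.6, 0, 0, 0, 0, 0, 0, 0.9, 0, 0, 0, 0, 0, 0, 1, 0, 0, 0, 0, 0, 0, 1, 0, 0, 0, 0, 0, 0, 1, 0, 0, 0, 0, 0, 0, 1],
  "force": 50
}}

```text
time: 7.2
eef_pos: [0.5373, -0.2939, 0.0576]
tcp_rot: [0.989, 0.145, 0.001, 0.001]
contact_force: [-0.9, 0.1, 4.9]
opening: 0.238
finger_force: 49.0
```

```bash
python3 - <<'E'
from h import *
s=telemetry.get_state();print(s['eef_pos'],s['opening'],s['contact_force'],s['finger_force'],go([*PIN,.057]))
d=cam('scene');cv2.imwrite('pics/c5.png',cv2.resize(d['color'][200:330,60:220],None,fx=3,fy=3))
E
```

```text
[ 0.53731855 -0.29391389  0.05756759] 0.23781380273833375 [-0.89830464  0.071143    4.91925543] 49.03138339519501 [ 0.05 -0.05  0.06]
```

View pics/c5.png

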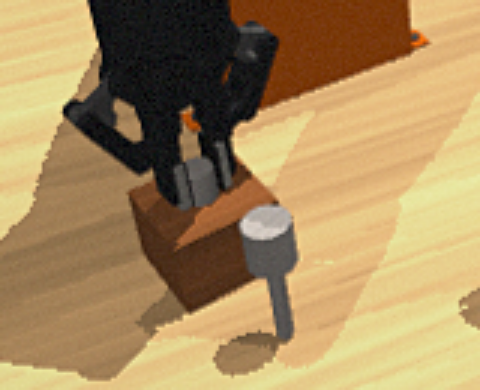

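The pin head is held between the pads at crop (205,180), and the large pin is untouched. Next I lift it.

>>> {"fn": "arm_command", "kwargs": {
  "series": [0, 0, -2, 0, 0, 0, 1, 0, 0, -5, 0, 0, 0, 1, 0, 0, -9, 0, 0, 0, 1, 0, 0, -13, 0, 0, 0, 1, 0, 0, -16.5, 0, 0, 0, 1, 0, 0, -16.5, 0, 0, 0, 1, 0, 0, -16.5, 0, 0, 0, 1]
}}

```text
time: 7.83
eef_pos: [0.5378, -0.2943, 0.2243]
tcp_rot: [0.989, 0.145, 0.002, 0.002]
contact_force: [-0.1, -0.2, -1.5]
opening: 0.24
finger_force: 49.9
```

```bash
python3 - <<'E'
from h import *
s=telemetry.get_state();print(s['eef_pos'],s['opening'],s['contact_force'],go([.614,-.053,.215]))
E
```

```text
[ 0.53777329 -0.29425402  0.22428506] 0.2398580998688588 [-0.07289015 -0.17356398 -1.45154549] [ 14.22 -20.93   0.88]
```

>>> {"fn": "arm_command", "kwargs": {
  "series": [1.8, -2.6, 0, 0, 0, 0, 1, 3.6, -5.2, 0, 0, 0, 0, 1, 5.4, -7.8, 0, 0, 0, 0, 1, 7.2, -10.4, 0, 0, 0, 0, 1, 9, -13, 0, 0, 0, 0, 1, 10.8, -15.6, 0, 0, 0, 0, 1, 12.6, -18.2, 0, 0, 0, 0, 1, 13.6, -20, 0, 0, 0, 0, 1, 14.2, -20.9, 0.3, 0, 0, 0, 1, 14.2, -20.9, 0.9, 0, 0, 0, 1]
}}

```text
time: 8.67
eef_pos: [0.6125, -0.0504, 0.2104]
tcp_rot: [0.989, 0.146, -0.001, -0.001]
contact_force: [-0.3, -0.5, -0.7]
opening: 0.236
finger_force: 49.8
```

>>> {"fn": "arm_command", "kwargs": {
  "series": [0, 0, 0, 0, 0, 0, 1, 0, 0, 0, 0, 0, 0, 1, 0, 0, 0, 0, 0, 0, 1]
}}

```text
time: 8.92
eef_pos: [0.6123, -0.0539, 0.2115]
tcp_rot: [0.99, 0.144, -0.001, -0.0]
contact_force: [0.2, -0.8, -0.5]
opening: 0.236
finger_force: 49.8
```

```bash
python3 - <<'E'
from h import *
s=telemetry.get_state();print(s['eef_pos'],s['contact_force'],go([.614,-.053,.215]))
d=cam('scene');p=s['eef_pos'];t=p+[0,0,.0095-.057]
print('exp tip scene',proj(d,t),'hole',proj(d,[.614,-.053,.141]))
cv2.imwrite('pics/c6.png',cv2.resize(d['color'][170:240,225:305],None,fx=8,fy=8,interpolation=cv2.INTER_CUBIC))
E
```

```text
[ 0.61231456 -0.05390756  0.21154093] [ 0.2019865  -0.77228257 -0.53071011] [ 0.19 -0.04 -0.35]
exp tip scene [255.18095634 203.37478699] hole [255.96517993 213.77158221]
```

View pics/c6.png

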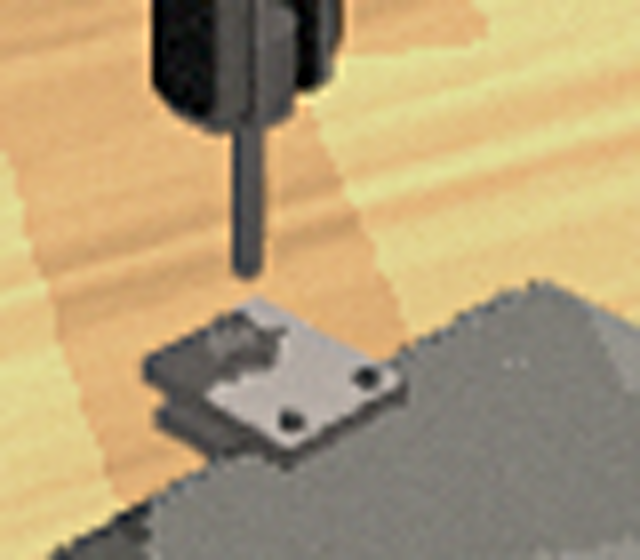

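The tip at crop (248,275) is above the hole region, which is in shadow at about (245,345), and agrees with the prediction to within 1 mm. A small correction, then I descend gently.

>>> {"fn": "arm_command", "kwargs": {
  "series": [0.12, -0.05, 0, 0, 0, 0, 1, 0.12, -0.05, 1, 0, 0, 0, 1, 0.12, -0.05, 2, 0, 0, 0, 1, 0.12, -0.05, 2.3, 0, 0, 0, 1, 0.12, -0.05, 2.6, 0, 0, 0, 1, 0.12, -0.05, 2.9, 0, 0, 0, 1, 0.12, -0.05, 3.0, 0, 0, 0, 1, 0.12, -0.05, 3.0, 0, 0, 0, 1]
}}

```text
time: 9.63
eef_pos: [0.6137, -0.0516, 0.182]
tcp_rot: [0.989, 0.145, -0.0, -0.0]
contact_force: [0.3, -0.2, -0.5]
opening: 0.235
finger_force: 49.8
```

```bash
python3 - <<'E'
from h import *
s=telemetry.get_state();print(s['eef_pos'],(Rb.T@s['contact_force']).round(1),s['wrist_torque'].round(2),box())
d=cam('scene');d=cam('scene');s=telemetry.get_state();print(s['eef_pos'],(Rb.T@s['contact_force']).round(1))
cv2.imwrite('pics/c7.png',cv2.resize(d['color'][175:245,225:305],None,fx=8,fy=8,interpolation=cv2.INTER_CUBIC))
E
```

```text
[ 0.61369931 -0.05161419  0.1819956 ] [ 0.2 -0.2 -0.5] [-0.02 -0.04 -0.02] (array([-74.9,   1.4, 182. ]), array([ 0.2, -0.2, -0.5]), 9.63)
[ 0.61390795 -0.05170692  0.18256959] [-0.2 -0.9 -1.5]
```

View pics/c7.png

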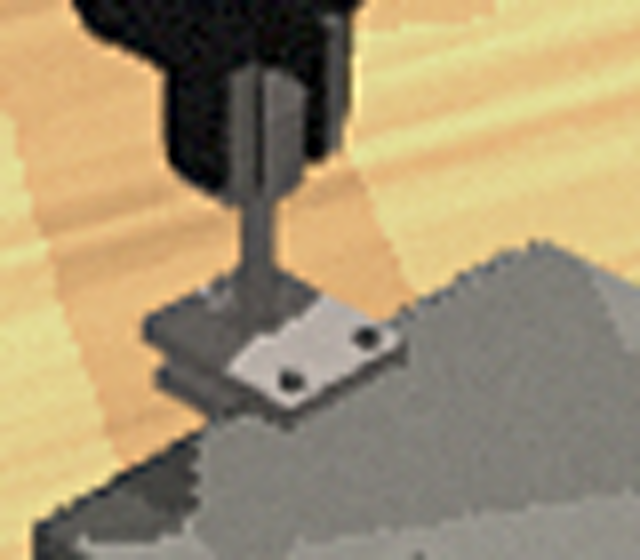

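The tip is 6 mm inside the upper hole (crop 258,310) with no force. I keep going down.

>>> {"fn": "arm_command", "kwargs": {
  "series": [0, 0, 0.3, 0, 0, 0, 1, 0, 0, 0.6, 0, 0, 0, 1, 0, 0, 0.9, 0, 0, 0, 1, 0, 0, 1.2, 0, 0, 0, 1, 0, 0, 1.6, 0, 0, 0, 1, 0, 0, 2, 0, 0, 0, 1, 0, 0, 2, 0, 0, 0, 1, 0, 0, 2, 0, 0, 0, 1]
}}

```text
time: 10.4
eef_pos: [0.6135, -0.0516, 0.1616]
tcp_rot: [0.989, 0.145, -0.0, -0.0]
contact_force: [-0.5, -0.6, -1.6]
opening: 0.238
finger_force: 49.8
```

```bash
python3 - <<'E'
from h import *
print(box())
E
```

```text
(array([-75.1,   1.5, 161.6]), array([-0.6, -0.5, -1.6]), 10.4)
```

Through both ears with no force (tip at about z 114). Now the last part.

>>> {"fn": "arm_command", "kwargs": {
  "series": [0, 0, 0.4, 0, 0, 0, 1, 0, 0, 0.8, 0, 0, 0, 1, 0, 0, 1.2, 0, 0, 0, 1, 0, 0, 1.5, 0, 0, 0, 1, 0, 0, 1.7, 0, 0, 0, 1, 0, 0, 1.8, 0, 0, 0, 1, 0, 0, 1.8, 0, 0, 0, 1, 0, 0, 1.8, 0, 0, 0, 1]
}}

```text
time: 11.07
eef_pos: [0.6137, -0.0516, 0.1441]
tcp_rot: [0.989, 0.145, -0.0, -0.0]
contact_force: [0.4, -0.6, -2.0]
opening: 0.237
finger_force: 49.9
```

```bash
python3 - <<'E'
from h import *
print(box())
E
```

```text
(array([-74.9,   1.4, 144.1]), array([ 0.2, -0.7, -2. ]), 11.07)
```

>>> {"fn": "arm_command", "kwargs": {
  "series": [0, 0, 0, 0, 0, 0, 0.7, 0, 0, 0, 0, 0, 0, 0.5, 0, 0, 0, 0, 0, 0, 0.3, 0, 0, 0, 0, 0, 0, 0.2, 0, 0, -2, 0, 0, 0, 0.2, 0, 0, -5, 0, 0, 0, 0.2, 0, 0, -8, 0, 0, 0, 0.2, 0, 0, -8, 0, 0, 0, 0.2, 0, 0, -8, 0, 0, 0, 0.2]
}}

```text
time: 11.82
eef_pos: [0.6154, -0.0519, 0.2277]
tcp_rot: [0.989, 0.145, 0.003, 0.001]
contact_force: [0.3, 0.2, -1.2]
opening: 0.8
finger_force: 0.0
```

```bash
python3 - <<'E'
from h import *
print(box(), go(W(-130,66,225)), go(W(-130,66,106)))
d=cam('scene');cv2.imwrite('pics/c8.png',cv2.resize(d['color'][160:250,215:315],None,fx=6,fy=6,interpolation=cv2.INTER_CUBIC))
E
```

```text
(array([-73.4,   0.6, 227.7]), array([ 0.4,  0.1, -1.2]), 11.82) [-5.58 -6.61  0.22] [-5.64 -6.65 12.12]
```

View pics/c8.png

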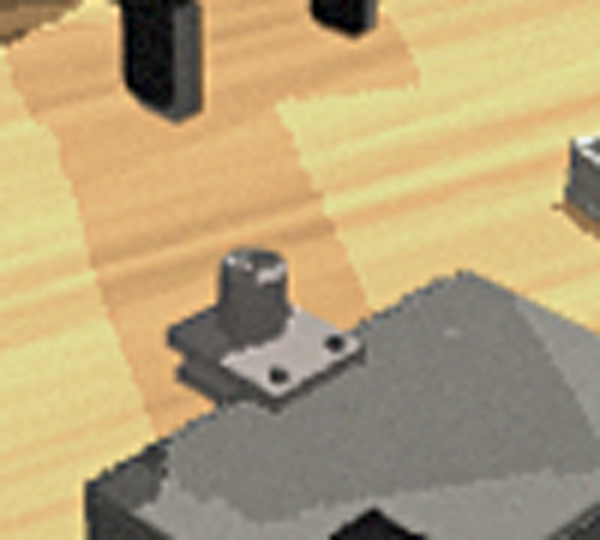

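The pin head is seated on the upper ear (crop 253,300), upright and released. Next I close the fingers and go round to press on the door beside the ear.

>>> {"fn": "arm_command", "kwargs": {
  "series": [-2, -2.3, 0, 0, 0, 0, 0.6, -4, -4.5, 0, 0, 0, 0, 1, -5.6, -6.6, 0, 0, 0, 0, 1, -5.6, -6.6, 0, 0, 0, 0, 1, -5.6, -6.6, 0, 0, 0, 0, 1, -5.6, -6.6, 3, 0, 0, 0, 1, -5.6, -6.6, 6.5, 0, 0, 0, 1, -5.6, -6.6, 10, 0, 0, 0, 1, -5.6, -6.6, 12, 0, 0, 0, 1, -5.6, -6.6, 12, 0, 0, 0, 1],
  "force": 40
}}

```text
time: 12.7
eef_pos: [0.5374, -0.0043, 0.0976]
tcp_rot: [0.989, 0.145, -0.006, -0.002]
contact_force: [-1.0, -0.5, -0.4]
opening: 0.003
finger_force: 0.0
```

>>> {"fn": "arm_command", "kwargs": {
  "series": [1, 0, 0, 0, 0, 0, 1, 2, 0, 0, 0, 0, 0, 1, 3, 0, 0, 0, 0, 0, 1, 4, 0, 0, 0, 0, 0, 1, 4.6, 0, 0, 0, 0, 0, 1, 5, 0, 0, 0, 0, 0, 1, 5.2, 0, 0, 0, 0, 0, 1, 5.2, 0, 0, 0, 0, 0, 1, 5.2, 0, 0, 0, 0, 0, 1]
}}

```text
time: 13.45
eef_pos: [0.5908, 0.0105, 0.1043]
tcp_rot: [0.989, 0.145, -0.0, -0.0]
contact_force: [0.3, 0.2, -0.3]
opening: 0.001
finger_force: 0.0
```

```bash
python3 - <<'E'
from h import *
print(box())
E
```

```text
(array([-79.9,  67.4, 104.3]), array([ 0.3,  0.1, -0.3]), 13.45)
```

>>> {"fn": "arm_command", "kwargs": {
  "series": [0.2, 0, 0, 0, 0, 0, 1, 0.4, 0, 0, 0, 0, 0, 1, 0.55, 0, 0, 0, 0, 0, 1, 0.7, 0, 0, 0, 0, 0, 1, 0.85, 0, 0, 0, 0, 0, 1, 0.9, 0, 0, 0, 0, 0, 1, 0.9, 0, 0, 0, 0, 0, 1, 0.9, 0, 0, 0, 0, 0, 1, 0.9, 0, 0, 0, 0, 0, 1]
}}

```text
time: 14.2
eef_pos: [0.595, 0.0117, 0.1043]
tcp_rot: [0.989, 0.145, -0.007, 0.0]
contact_force: [-15.6, -4.4, 9.7]
opening: -0.003
finger_force: 8.1
```

```bash
python3 - <<'E'
from h import *
print(box())
d=cam('scene');print(box());cv2.imwrite('pics/c9.png',cv2.resize(d['color'][150:260,200:330],None,fx=5,fy=5,interpolation=cv2.INTER_CUBIC))
E
```

```text
(array([-75.5,  67.4, 104.3]), array([-16.2,   0. ,   9.7]), 14.2)
(array([-75.5,  67.4, 104.3]), array([-16. ,  -0.6,  10. ]), 14.25)
```

View pics/c9.png

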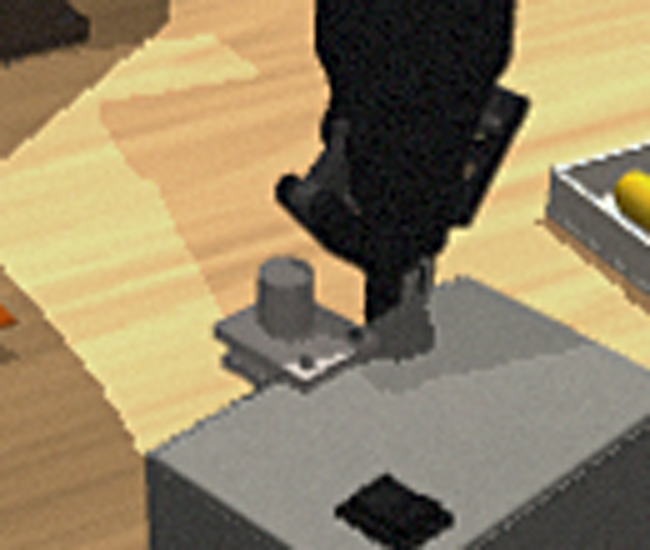

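The fingers press beside the ear with a steady 16 N at the same stop position as before. The pin is seated at crop (285,300), and the knuckle at (290,190) is clear of it. I'm handing in.

```bash
python3 -c "
from h import *
print(ctrl.sign_off())"
```

```text
the job is handed in; nothing more can be done
None
```

The job is handed in (the sign-off gave no verdict): the door is shut, the pin is seated through both hasp holes and released, the closed fingers were pressing on the door with about 16 N, and the tray parts were not touched.

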